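Free the extruder ram and take out the empty tube

TASK

The core is out, so clear the tube extruder: throw the red-knobbed pawl over to the rear, off the rack, and leave it there, then push the ram by its yellow T-handle all the way home against the rear buffer. Lift the empty brass tube out of its cradle and lay it along the ribs of the white tray, set down and not dropped. Leave the core, the lever bar, the tin and the spatula as they are.

Things in the scene. Friction and masses are not known exactly. Their poses are not given: they have to be found in the camera images.
- extruder: hand-operated tube extruder, fixed: blue bed plate 480 x 90 x 12 mm. Origin on the bench. Its ram travels along local y over the origin: +y to the mouth where cores come out, -y to the rear; x across, z up. All y below are in this frame, mm. Rear bracket with rubber buffer at y -212, 82 high; guide at y -20, 72 high. T-handle home at y -195
- cradle (a point): centre of the tube cradle, y 195, 70 mm high (tube axis). V saddles at y 159 and 231, 12 mm thick along y, up to 59 high, 73 wide; thrust plates at y 139 and 251, 8 thick, 80 wide, 75 high, with a 48 mm notch open at the top. The tube lifts straight up; between the saddles fingers have free room on both sides of it
- pivot (a point): pivot of the pawl, y 53, 100.5 mm high, between two blue cheeks 114 high (y 30 to 76, 35 mm wide over both). On the +x side stands the drive rocker, parked, with an empty black lever socket (x 10 to 47, y -12 to 65, under 110 high); it is not needed
- pawl (a joint): ratchet pawl, rad. 0 to 0.3: tip in or riding on the teeth, knob leaning to the mouth; the ram then cannot go rearward by more than one tooth (12 mm). Grows as the knob is swung up and over to the rear; past upright (about 0.65) it falls by its own weight on its stop at 1.13, tip clear of the rack. Moves easily, under 1 N at the knob
- pawl_knob (a point): centre of the pawl's red ball knob, 28 mm across, on an 11 mm thick steel arm, 62 mm from the pivot. In the teeth it is 150 to 161 mm above the bench, 18 to 37 mm on the mouth side of the pivot; thrown over, 154 mm high and 31 mm on the rear side
- ram (a joint): travel of the ram in m: 0 = home against the rear buffer, piston clear of the tube; grows to the mouth, up to 0.144. Toothed steel rack 18 mm wide, 58 to 82 mm above the bench, brass piston of 42 mm diameter at its mouth end. At the start it runs right through the tube, which cannot be lifted. Friction 2.5 N; stays where left
- ram_handle (a point): middle of the yellow T-handle at the ram's rear end: level round crossbar across the machine, 16 mm thick, 94 mm long, centre 125 mm above the bench, on a 16 mm post in its middle that rises from the rack (top at 80). Can be pushed rearward from above with fingers set on its mouth side
- tube: empty brass sample tube, 100 mm long, 56 mm outside and 48 mm inside diameter, about 0.35 kg. Origin at its centre, axis its own y. At the start it lies in the cradle round the ram, along the machine, centre about 70 mm above the bench
- tray: white open tray, fixed, 135 x 190 mm outside (x by y), walls 4 mm thick and 20 mm high, floor 4 mm thick, on the robot's side of the extruder. Four ribs along y, 6 mm high and wide, at x -48, -16, 16, 48 keep tubes from rolling: one lying in the groove between two ribs (e.g. the middle one, x 0) has its centre 33 mm above the bench. Origin on the bench under its middle
- core: grey specimen core just extruded, 47 mm diameter, 96 mm long, lying in a grey carrier beyond the mouth of the machine; origin at its centre, axis its y. Leave it
- lever_bar: loose steel lever bar with a green plastic grip, 220 mm long, lying on the bench beyond the machine; origin near its middle, axis its y. Leave it
- tin: aluminium moisture tin, 64 mm diameter, 50 mm high, beside the carrier; origin at the middle of its underside. Leave it
- scoop: flat spatula, 200 mm long, lying on the bench behind the machine's rear end; origin near its middle. Leave it

How it is judged:
On the way, in this order (a step that is already met when the one before it is completed fails the run):
1. the pawl is thrown right over to the rear, off the rack (value of joint pawl above 1 rad), for 0.2 s.
2. the ram is home against the rear buffer (value of joint ram below 0.004 m), for 0.2 s.
At the end, for the whole second after the job is handed in: pawl still thrown over (joint above 1.0 rad), ram within 4 mm of home, the tube lying along the ribs of the white tray, down in a groove between two of them (centre less than 35.8 mm above the tray's underside, as against 33 mm fully down and 38 mm across the ribs), at rest and released (value of joint pawl above 1 rad and value of joint ram below 0.004 m and x of tube in the frame of tray between -0.045 and 0.045 m and y of tube in the frame of tray between -0.065 and 0.065 m and z of tube in the frame of tray below 0.0358 m and linear speed of tube below 0.03 m/s); the robot touches nothing.
It fails at once if the core was disturbed (moved more than 10 mm) (distance of core from where it was at the start of the episode above 0.01 m).
It fails at once if the lever bar, the tin or the spatula was moved more than 20 mm (distance of any of lever_bar, tin, scoop from where it was at the start of the episode above 0.02 m).
It fails at once if the tube was dropped, rolled or knocked away (faster than 0.6 m/s, as after a fall of 2 cm, with no finger on it) (linear speed of tube above 0.6 m/s and contact force between the fingers and tube below 0.1 N).
It also fails if it takes over 64 s, if anything falls off the work surface, if the arm or the gripper's body presses on something with over 40 N, if the wrist force passes 120 N, or if a joint passes its speed limit or range.

ROBOT

A 6-joint arm with a two-finger parallel gripper is mounted at the origin on the work surface. World frame = base frame: x ahead of the robot, y to its left, z up, the work surface at z = 0. Lengths are in m, angles in rad, forces in N, time in s.
With the tool pointing down it reaches from about 0.25 to 0.775 m from the base axis. Payload 4 kg.
Tool frame: the origin (TCP) lies on the centre line of the jaws, within the pads' length; the fingertips stand 25 mm ahead of it and the grasp point (between the pads) lies 6 mm ahead of it; z points along the fingers, y is the line along which they close (so a half turn about z gives the same grasp; the last joint's range is limited). The gripper opens to 94 mm and grips with 3 to 60 N. Pads are 16 mm wide; open, the fingers measure 119 mm over their backs; the gripper's body (75 mm by 177 mm) begins 78 mm behind the grasp point.
Start: joints at [1.234, 0.087, 1.371, -0, 1.684, -0.103], TCP at [0.127, 0.535, 0.231] pointing down, gripper open.
Joint ranges: [-3.1, 3.1], [-0.76, 2.03], [0.27, 2.55], [-1.08, 4.22], [0.17, 2.65], [-2.57, 2.57]. Speed limits (rad/s): [2.79, 2.79, 3.14, 3.14, 3.14, 3.14].

INTERFACE

Orientations are given as [roll, pitch, yaw] about the fixed x, y, z axes, in that order (R = Rz(yaw) Ry(pitch) Rx(roll)).
In Python, from bench import sensors, optics, ticket gives the robot as it stands.
- The arm moves only by the tool send_rows, never from a script. Its argument "rows" is a list of rows, each a list of 6 numbers: the shift along the world's x, y, z in mm, then the turn, a rotation vector about the world's x, y, z in rad. In form: [[x, y, z, wx, wy, wz], ...]. A call has 1 to 8 rows; each row shifts and turns the commanded pose from where the row before left it; what a row does not reach is not made up. A row lasts 1/12 s, in which the tool goes at most 41.7 mm and 7.16 degrees, less where a joint would pass 70% of its speed; a pose out of reach is approached as far as the arm can. A call is refused whole if a number of a shift passes 41.7 or a number of a turn 0.125, either way. A call with a gripper value outside its range is refused whole. "grip" is the finger opening in mm, from 0 to 94, set as the call begins (left out, the last holds). The fingers move at their own pace and stop on an object; the grip force is fixed at half the most. Time passes only in rows, so rows that do not move let the fingers close. It gives the time, the measured TCP pose, the force, the opening and the grip force at its end, in the units of the state.
- sensors.get_obs(): the state, without advancing time (a new reading comes with each control period).
- optics.snapshot(name): name is "scene" or "top" or "wrist"; returns the picture (480x640x3 uint8, red, green, blue); there is no depth.
- optics.camera_model(name): a dict with "vertical_fov" (degrees; the focal length in pixels is half the picture's height over the tangent of half this angle, whatever the lens; pixels are square), "cx", "cy" (the principal point, pixels), "R" (3x3) and "t" (3): a world point X has camera coordinates R X + t. Camera axes: x right, y down, z forward; pixel columns grow to the right and rows downward; lengths in m; the calibration is good to about 2 mm. A picture is of the moment at which its call begins: read the wrist's pose just before it. camera_model takes no time and is no camera call; for the wrist camera it gives the pose at the moment of the call.
- ticket.close_job(): hands the job in; it is judged then, once.
The state is a dict: "time": time; "joint_positions": joint angles; "qvel": joint speeds; "joint_torque": joint torques, N m; "tool_pos": TCP position; "ee_rot": TCP orientation; "wrist_force": force on the tool from outside, world axes, zero at the start; "wrist_torque": the same for the moment, N m; "width": finger opening in m; "finger_force": force on a finger pad.
Only numpy, scipy, OpenCV 4.12 (cv2) and the standard library are available. Lean on these libraries where they do the work, as an engineer would, in place of code of your own. Each camera call takes 0.05 s, during which the arm holds its last target. There are 200 camera calls.

## Working session

There is one attempt and no reset: what is moved stays moved. The work goes in short steps, Python scripts to look and compute and a tool call to move; the robot and the scene stay as the last step left them, time stands still between calls to the robot, and variables do not carry over. Pictures are saved under pics/ and viewed, at most 10 in all, crops included, and the job is handed in when it is done.

Besides the shell and the picture viewer there is one more tool, called after "Call:" by a JSON object that holds its "method" and its "body". send_rows: Moves the arm, as the interface text tells. Its arguments: {"type":"object","properties":{"rows":{"type":"array"},"grip":{"type":"number"}},"required":["rows"]}

```bash
mkdir -p pics; ls; python3 - <<'E'
from bench import sensors, optics
import cv2,json
o=sensors.get_obs();print(o['time'],o['tool_pos'],o['ee_rot'],o['width'])
for n in ("scene","top"):
    im=optics.snapshot(n);cv2.imwrite(f'pics/{n}0.png',im[:,:,::-1]);m=optics.camera_model(n);print(n,m)
E
```

```text
pics
0.0 [0.12726637 0.53456579 0.22931311] [-3.13940450e+00 -2.47456031e-04  2.90776151e+00] 0.09397694901363365
scene {'vertical_fov': 54.414084244167114, 'cx': 322.5164251873199, 'cy': 231.1010351688478, 'R': array([[ 0.80605139,  0.59157042, -0.01804408],
       [ 0.31137161, -0.44979626, -0.83709679],
       [-0.50331786,  0.66912462, -0.54675714]]), 't': array([-0.49212695, -0.08000001,  1.37837398])}
top {'vertical_fov': 48.07186665976097, 'cx': 321.6415455802663, 'cy': 238.69380593345826, 'R': array([[ 0.02241724, -0.99956532,  0.01914767],
       [-0.98246979, -0.02557118, -0.18465977],
       [ 0.18506913, -0.01467245, -0.98261597]]), 't': array([-0.00397213,  0.62694952,  1.09392703])}
```

View pics/scene0.png

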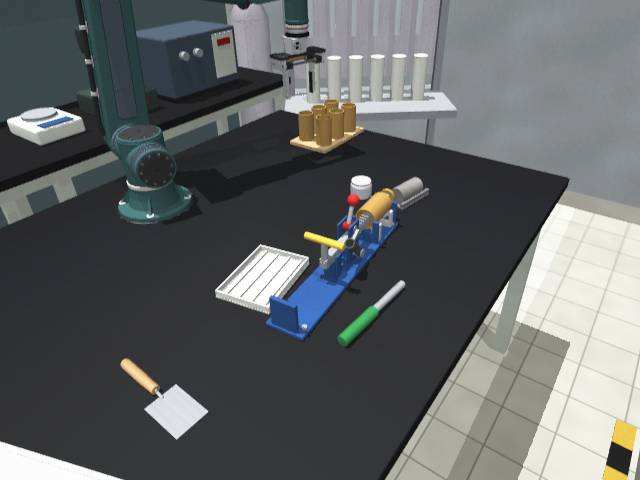

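View pics/top0.png

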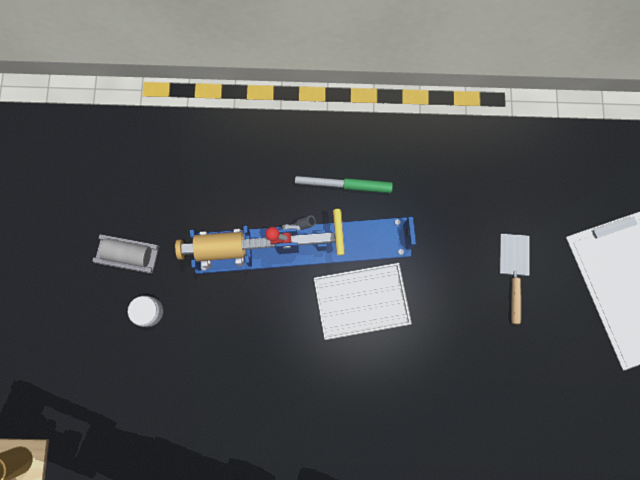

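The top view shows the machine with its mouth to the left (world +y), the tube at (219,246), the knob at (273,233), the T-handle at (339,232) and the tray at (362,301). Next I'll enlarge that area.

```bash
python3 - <<'E'
import cv2
im=cv2.imread('pics/top0.png')[195:345,170:430]
cv2.imwrite('pics/crop1.png',cv2.resize(im,None,fx=3.07,fy=3.07,interpolation=cv2.INTER_CUBIC)[:, :800])
E
```

```text
(no output)
```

View pics/crop1.png

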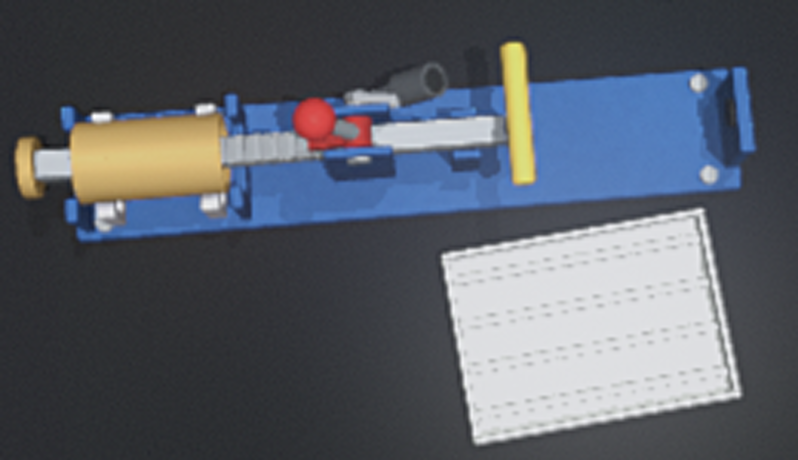

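```bash
cat > h.py <<'E'
import numpy as np
from bench import sensors, optics
def back(name,uv,z,m=None):
    m=m or optics.camera_model(name); f=240/np.tan(np.radians(m['vertical_fov']/2))
    d=m['R'].T@np.array([(uv[0]-m['cx'])/f,(uv[1]-m['cy'])/f,1]); c=-m['R'].T@m['t']
    return c+d*(z-c[2])/d[2]
def proj(name,X,m=None):
    m=m or optics.camera_model(name); f=240/np.tan(np.radians(m['vertical_fov']/2))
    p=m['R']@np.array(X)+m['t']; return f*p[:2]/p[2]+[m['cx'],m['cy']]
E
python3 - <<'E'
from h import *
np.set_printoptions(precision=4,suppress=True)
P=lambda u,v,z:back('top',(u/3.07+170,v/3.07+195),z)
a=P(80,240,.012);b=P(740,188,.012);print('bed near',a,b,np.linalg.norm(a-b),'yaw',np.degrees(np.arctan2(*(a-b)[[0,1]])))
h1=P(513,45,.13);h2=P(522,182,.13);print('handle',h1,h2,(h1+h2)/2,np.linalg.norm(h1-h2))
print('knob',P(315,119,.155))
t1=P(73,162,.085);t2=P(228,152,.085);print('tube',t1,t2,(t1+t2)/2,np.linalg.norm(t1-t2))
T=[P(u,v,.02) for u,v in((442,255),(705,209),(740,395),(475,443))]
print('tray',np.array(T),np.mean(T,0),[np.linalg.norm(T[i]-T[i-1]) for i in range(4)])
e=(T[0]-T[1])+(T[3]-T[2]);print('tray yaw',np.degrees(np.arctan2(e[0],e[1])))
# machine frame: y dir u from a-b, x dir
u=(a-b)[:2];u/=np.linalg.norm(u);x=np.array([u[1],-u[0]])
o=(a+b)[:2]/2+x*.045;print('origin',o,'u',u,'x',x)
for n,p in(('handle',(h1+h2)/2),('knob',P(315,119,.155)),('tube',(t1+t2)/2)):
    d=p[:2]-o;print(n,d@x,d@u)
for ly in(-.195,.053,.195):print(ly,o+u*ly)
E
```

```text
bed near [0.5515 0.2841 0.012 ] [ 0.6011 -0.1891  0.012 ] 0.47578046643479893 yaw -5.98221519097724
handle [ 0.6741 -0.0177  0.13  ] [ 0.5827 -0.0251  0.13  ] [ 0.6284 -0.0214  0.13  ] 0.09171464983762752
knob [0.616  0.1089 0.155 ]
tube [0.5958 0.2764 0.085 ] [0.6054 0.1723 0.085 ] [0.6006 0.2244 0.085 ] 0.10455576274563183
tray [[ 0.5462  0.0254  0.02  ]
 [ 0.584  -0.1623  0.02  ]
 [ 0.4527 -0.1864  0.02  ]
 [ 0.4153 -0.0009  0.02  ]] [ 0.4996 -0.081   0.02  ] [np.float64(0.13348687200796777), np.float64(0.19145230296547508), np.float64(0.13347651455524231), np.float64(0.18920988754186258)]
tray yaw -11.37206388108046
origin [0.6211 0.0522] u [-0.1042  0.9946] x [0.9946 0.1042]
handle -0.00040441389149036694 -0.07401786047485046
knob 0.0008631423369968366 0.056896747700466405
tube -0.0024419246823141165 0.17336134436210696
-0.195 [ 0.6414 -0.1417]
0.053 [0.6155 0.1049]
0.195 [0.6007 0.2462]
```

```bash
cat >> h.py <<'E'
u=np.array([-.1042,.9946]);x=np.array([.9946,.1042]);o=np.array([.6232,.0318])
def L(lx,ly,z): return np.r_[o+x*lx+u*ly,z]
E
python3 - <<'E'
from h import *
import cv2
outs=[]
for n,(c0,r0,w,hh) in (('scene',(260,165,180,180)),('top',(170,195,260,90))):
    im=cv2.imread(f'pics/{n}0.png');s=4 if n=='scene' else 3
    im=cv2.resize(im[r0:r0+hh,c0:c0+w],None,fx=s,fy=s,interpolation=cv2.INTER_CUBIC)
    for p in [(0,77,157),(-47,-53,125),(47,-53,125),(0,145,98),(0,245,98),(-28,145,70),(-28,245,70),(0,-212,82),(-17.5,30,114),(-17.5,76,114),(-40,139,75),(-40,251,75),(40,251,75)]:
        q=(proj(n,L(*[v/1000 for v in p]))-[c0,r0])*s+s/2
        cv2.drawMarker(im,tuple(int(v) for v in q),(255,0,255),cv2.MARKER_CROSS,12,1)
    outs.append(im)
W=max(i.shape[1] for i in outs)
a=outs[0][:600] ; cv2.imwrite('pics/ovs.png',cv2.resize(a,None,fx=.83,fy=.83));cv2.imwrite('pics/ovt.png',outs[1])
E
```

```text
(no output)
```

View pics/ovs.png

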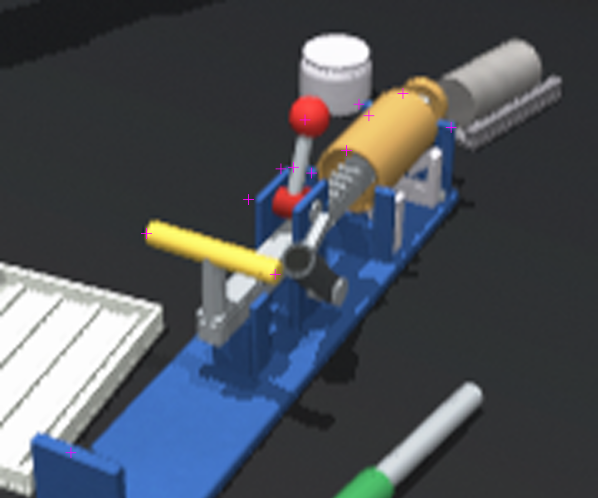

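View pics/ovt.png

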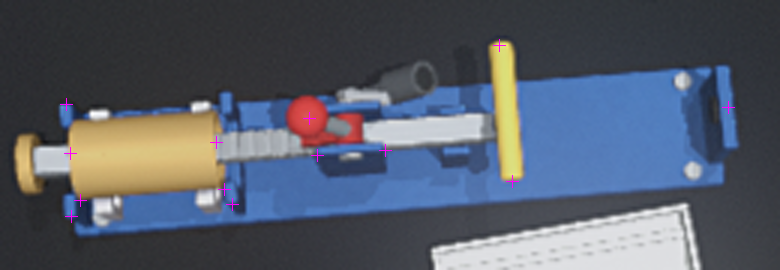

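Call:
{"method": "send_rows", "body": {"rows": [[30,-25,0,0,0,-0.077],[30,-25,0,0,0,-0.077],[30,-25,0,0,0,-0.077],[30,-25,0,0,0,-0.077],[30,-25,0,0,0,-0.077],[30,-25,0,0,0,-0.077],[30,-25,0,0,0,-0.077],[30,-25,0,0,0,-0.077]], "grip": 0}}

```text
time: 0.77
tool_pos: [0.3683, 0.3334, 0.2301]
ee_rot: [-3.141, -0.0, 2.288]
wrist_force: [0.0, 0.3, -0.5]
width: 0.0439
finger_force: 0.0
```

Call:
{"method": "send_rows", "body": {"rows": [[30,-25,0,0,0,-0.077],[30,-25,0,0,0,-0.077],[30,-25,0,0,0,-0.077],[30,-25,0,0,0,-0.077],[30,-25,0,0,0,-0.077],[30,-25,0,0,0,-0.077],[30,-25,0,0,0,-0.077],[30,-20,0,0,0,-0.077]]}}

```text
time: 1.43
tool_pos: [0.6085, 0.1378, 0.2298]
ee_rot: [-3.14, 0.0, 1.671]
wrist_force: [0.4, 0.9, -0.1]
width: 0.0001
finger_force: 0.0
```

Call:
{"method": "send_rows", "body": {"rows": [[0,0,0,0,0,0],[0,0,0,0,0,0]]}}

```text
time: 1.6
tool_pos: [0.608, 0.1386, 0.2285]
ee_rot: [-3.138, -0.0, 1.673]
wrist_force: [0.7, 0.7, 0.2]
width: 0.0004
finger_force: 0.0
```

Call:
{"method": "send_rows", "body": {"rows": [[2,0,-19,0,0,0],[2,0,-19,0,0,0],[0,0,-18,0,0,0],[0,0,0,0,0,0]]}}

```text
time: 1.93
tool_pos: [0.608, 0.141, 0.1698]
ee_rot: [-3.133, -0.0, 1.678]
wrist_force: [-0.8, -0.4, -0.6]
width: 0.0002
finger_force: 0.0
```

Call:
{"method": "send_rows", "body": {"rows": [[0.7,-7,0,0,0,0],[0.7,-7,0,0,0,0],[0.7,-7,0,0,0,0],[0.7,-7,0,0,0,0],[0.7,-7,0,0,0,0],[0.7,-7,0,0,0,0],[0.7,-7,0,0,0,0],[0.7,-7,0,0,0,0]]}}

```text
time: 2.6
tool_pos: [0.6171, 0.0829, 0.1746]
ee_rot: [3.141, 0.0, 1.675]
wrist_force: [-0.4, -0.5, -1.6]
width: 0.0006
finger_force: 0.0
```

```bash
python3 - <<'E'
from h import *
import cv2
o_=sensors.get_obs();print(o_['tool_pos'],o_['wrist_force'])
im=optics.snapshot('scene')[:,:,::-1][140:340,250:450]
cv2.imwrite('pics/p1.png',cv2.resize(im,None,fx=3,fy=3,interpolation=cv2.INTER_CUBIC))
E
```

```text
[0.61712493 0.08294493 0.17455996] [-0.3912619  -0.49601947 -1.56862809]
```

View pics/p1.png

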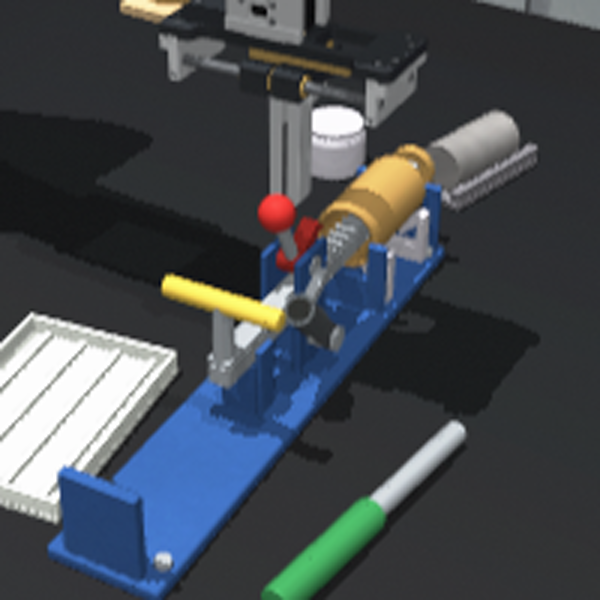

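The knob at crop (277,213) now leans to the rear, so the pawl is thrown. Next I go over it to the mouth side of the handle.

Call:
{"method": "send_rows", "body": {"rows": [[0,0,25,0,0,0],[0,0,25,0,0,0],[3,-27,0,0,0,0],[3,-27,0,0,0,0],[3,-28,0,0,0,0],[0,0,0,0,0,0],[0,0,0,0,0,0],[0,0,0,0,0,0]], "grip": 40}}

```text
time: 3.32
tool_pos: [0.6259, 0.0023, 0.2242]
ee_rot: [-3.141, -0.001, 1.676]
wrist_force: [-0.1, 0.3, 0.1]
width: 0.0405
finger_force: 0.0
```

```bash
python3 - <<'E'
from h import *
im=optics.snapshot('top').astype(int)
m=(im[...,0]>150)&(im[...,1]<60)&(im[...,2]<60)
im2=optics.snapshot('scene').astype(int)
m2=(im2[...,0]>150)&(im2[...,1]<60)&(im2[...,2]<60)
for n,k in(('top',m),('scene',m2)):
    v,w=np.nonzero(k);print(n,len(v),np.median(w) if len(v) else 0,np.median(v) if len(v) else 0,'pred',proj(n,L(0,.022,.154)))
d=sensors.get_obs()['tool_pos'][:2]-o;print('local',d@x,d@u,sensors.get_obs()['tool_pos'])
E
```

```text
top 24 299.0 234.0 pred [300.88331235 232.1327432 ]
scene 62 342.0 211.5 pred [339.64460183 212.87562716]
local -0.0002921447889498844 -0.028854874460150386 [0.62591587 0.00307299 0.2243948 ]
```

Call:
{"method": "send_rows", "body": {"rows": [[0,-1,-24,0,0,0],[0,-1,-24,0,0,0],[0,0,-24,0,0,0],[0,0,-22,0,0,0],[0,0,0,0,0,0],[0.5,-5,0,0,0,0],[0.5,-5,0,0,0,0],[0.8,-8,0,0,0,0]]}}

```text
time: 4.08
tool_pos: [0.6283, -0.0165, 0.132]
ee_rot: [3.14, -0.002, 1.678]
wrist_force: [-0.9, 3.1, -2.7]
width: 0.0401
finger_force: 1.7
```

Call:
{"method": "send_rows", "body": {"rows": [[1.2,-12,0,0,0,0],[1.2,-12,0,0,0,0],[1.2,-12,0,0,0,0],[1.2,-12,0,0,0,0],[1.2,-12,0,0,0,0],[1.2,-12,0,0,0,0],[1.2,-12,0,0,0,0],[1.2,-12,0,0,0,0]]}}

```text
time: 4.75
tool_pos: [0.638, -0.1154, 0.1314]
ee_rot: [3.14, 0.001, 1.676]
wrist_force: [0.9, 3.1, 2.4]
width: 0.0399
finger_force: 1.8
```

```bash
python3 - <<'E'
from h import *
s=sensors.get_obs();d=s['tool_pos'][:2]-o;print('local',d@x,d@u,s['tool_pos'],s['wrist_force'],s['width'])
E
```

```text
local -0.0006559231358778707 -0.14795577943646965 [ 0.63796333 -0.11541239  0.13136051] [0.87227803 3.09154917 2.42228711] 0.03989915184352727
```

Call:
{"method": "send_rows", "body": {"rows": [[0.8,-8,0,0,0,0],[0.8,-8,0,0,0,0],[0.5,-5,0,0,0,0],[0.3,-3,0,0,0,0],[0.3,-3,0,0,0,0],[0.2,-2,0,0,0,0],[0.1,-1,0,0,0,0],[0,0,0,0,0,0]]}}

```text
time: 5.42
tool_pos: [0.6401, -0.1441, 0.1302]
ee_rot: [-3.141, 0.0, 1.676]
wrist_force: [-0.2, 0.7, 1.5]
width: 0.0401
finger_force: 0.7
```

Call:
{"method": "send_rows", "body": {"rows": [[0.1,-1,0,0,0,0],[0.1,-1,0,0,0,0],[0.1,-1,0,0,0,0],[0.1,-1,0,0,0,0],[0,0,0,0,0,0]]}}

```text
time: 5.83
tool_pos: [0.6402, -0.1449, 0.1302]
ee_rot: [-3.14, -0.006, 1.677]
wrist_force: [-2.6, 7.9, 3.1]
width: 0.0398
finger_force: 4.4
```

Call:
{"method": "send_rows", "body": {"rows": [[0.1,-1,0,0,0,0],[0.1,-1,0,0,0,0],[0,0,0,0,0,0],[0,0,0,0,0,0],[0,0,0,0,0,0]]}}

```text
time: 6.25
tool_pos: [0.6402, -0.145, 0.1303]
ee_rot: [-3.14, -0.009, 1.678]
wrist_force: [-3.9, 12.2, 2.7]
width: 0.0402
finger_force: 6.2
```

Call:
{"method": "send_rows", "body": {"rows": [[-0.5,5,0,0,0,0],[-0.8,8,0,0,0,0],[0,0,25,0,0,0],[0,0,30,0,0,0],[0,0,35,0,0,0],[0,0,0,0,0,0]], "grip": 94}}

```text
time: 6.75
tool_pos: [0.6426, -0.1384, 0.2296]
ee_rot: [3.128, 0.007, 1.675]
wrist_force: [0.5, -0.1, 2.3]
width: 0.0764
finger_force: 0.0
```

```bash
python3 - <<'E'
from h import *
import cv2
s=sensors.get_obs();d=s['tool_pos'][:2]-o;print('local',d@x,d@u,s['tool_pos'],s['wrist_force'],s['width'])
print('tube target',L(0,.195,0))
im=optics.snapshot('scene')[:,:,::-1][150:350,200:450]
im=cv2.resize(im,None,fx=3,fy=3,interpolation=cv2.INTER_CUBIC)
for p in [(-47,-195,125),(47,-195,125),(0,145,98),(0,245,98)]:
    q=(proj('scene',L(*[v/1000 for v in p]))-[200,150])*3+1.5
    cv2.drawMarker(im,tuple(int(v) for v in q),(255,0,255),cv2.MARKER_CROSS,12,1)
cv2.imwrite('pics/p2.png',im)
E
```

```text
local 0.001518895490428631 -0.17133685796876 [ 0.64256231 -0.13843859  0.22955135] [ 0.48294276 -0.08616387  2.31651164] 0.07638328466620005
tube target [0.602881 0.225747 0.      ]
```

View pics/p2.png

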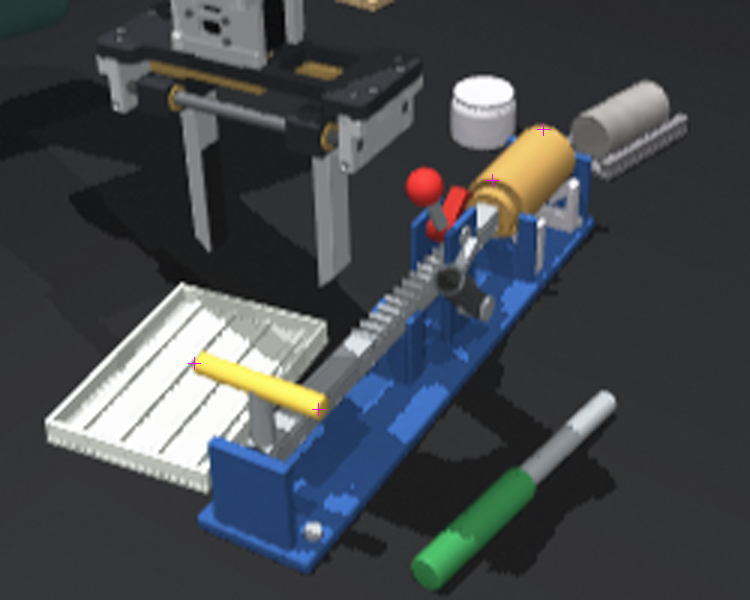

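Call:
{"method": "send_rows", "body": {"rows": [[-5,40,0,0,0,0],[-4,40,0,0,0,0],[-4,40,0,0,0,0],[-4,40,0,0,0,0],[-4,40,0,0,0,0],[-4,40,0,0,0,0],[-4,40,0,0,0,0],[-4,40,0,0,0,0]], "grip": 94}}

```text
time: 7.47
tool_pos: [0.606, 0.1842, 0.2189]
ee_rot: [-3.14, 0.002, 1.675]
wrist_force: [1.0, 0.5, 0.4]
width: 0.094
finger_force: 0.0
```

Call:
{"method": "send_rows", "body": {"rows": [[-4,40,0,0,0,0],[0,0,0,0,0,0],[0,0,0,0,0,0],[0,0,0,0,0,0]]}}

```text
time: 7.8
tool_pos: [0.6026, 0.2224, 0.2192]
ee_rot: [-3.14, 0.002, 1.676]
wrist_force: [0.2, 0.1, -0.5]
width: 0.0942
finger_force: 0.0
```

```bash
python3 - <<'E'
from h import *
import cv2
s=sensors.get_obs();d=s['tool_pos'][:2]-o;print('local',d@x,d@u,s['tool_pos'],s['wrist_force'],s['width'])
im=optics.snapshot('wrist')[:,:,::-1];im=im.copy()
for p in [(-28,145,70),(28,145,70),(-28,245,70),(28,245,70),(0,195,98)]:
    q=proj('wrist',L(*[v/1000 for v in p]))
    cv2.drawMarker(im,tuple(int(v) for v in q),(255,0,255),cv2.MARKER_CROSS,12,1)
cv2.imwrite('pics/w1.png',im)
E
```

```text
local -0.0006496592106165211 0.19171462280959434 [0.60257898 0.22239513 0.21916873] [ 0.24694636  0.1059185  -0.50489744] 0.0941918638476837
```

View pics/w1.png

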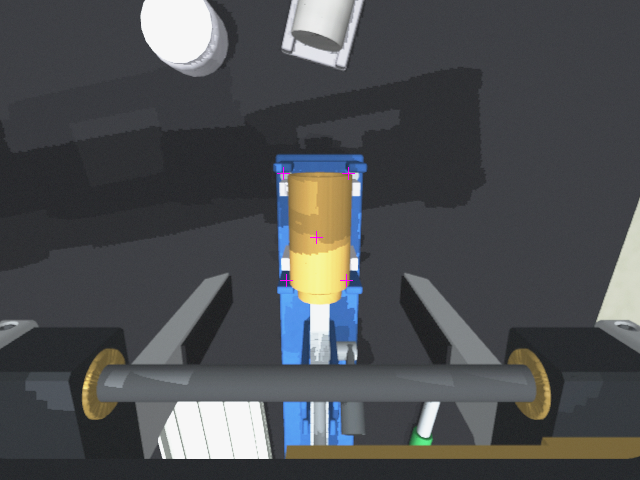

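Call:
{"method": "send_rows", "body": {"rows": [[1,0,-20,0,0,0],[0.5,0,-20,0,0,0],[0,0,-20,0,0,0],[0,0,-20,0,0,0],[0,0,-20,0,0,0],[0,0,-20,0,0,0],[0,0,-15,0,0,0],[0,0,-8,0,0,0]]}}

```text
time: 8.52
tool_pos: [0.6033, 0.2203, 0.0745]
ee_rot: [-3.137, 0.001, 1.673]
wrist_force: [0.4, 0.3, 0.0]
width: 0.0937
finger_force: 0.0
```

Call:
{"method": "send_rows", "body": {"rows": [[0,0,0,0,0,0],[0,0,0,0,0,0],[0,0,0,0,0,0],[0,0,0,0,0,0],[0,0,0,0,0,0],[0,0,0,0,0,0]], "grip": 40}}

```text
time: 9.02
tool_pos: [0.6048, 0.2232, 0.0786]
ee_rot: [3.14, -0.0, 1.676]
wrist_force: [0.1, -0.3, -0.7]
width: 0.0573
finger_force: 0.0
```

Call:
{"method": "send_rows", "body": {"rows": [[0,0,0,0,0,0],[0,0,0,0,0,0],[0,0,0,0,0,0],[0,0,0,0,0,0]]}}

```text
time: 9.35
tool_pos: [0.6053, 0.2233, 0.0787]
ee_rot: [3.138, -0.0, 1.676]
wrist_force: [2.1, 0.2, 3.0]
width: 0.0547
finger_force: 30.0
```

Call:
{"method": "send_rows", "body": {"rows": [[0,0,4,0,0,0],[0,0,8,0,0,0],[0,0,14,0,0,0],[0,0,20,0,0,0],[0,0,20,0,0,0],[0,0,20,0,0,0],[0,0,20,0,0,0],[0,0,14,0,0,0]]}}

```text
time: 10.02
tool_pos: [0.6032, 0.223, 0.1983]
ee_rot: [-3.139, 0.0, 1.676]
wrist_force: [0.3, 0.2, -3.4]
width: 0.054
finger_force: 30.0
```

Call:
{"method": "send_rows", "body": {"rows": [[-15,0,0,0,0,0.012],[-18,0,0,0,0,0.012],[-18,-5,0,0,0,0.012],[-18,-15,0,0,0,0.012],[-15,-20,0,0,0,0.012],[-12,-25,0,0,0,0.012],[-6,-25,0,0,0,0.012],[-3,-25,0,0,0,0.009]]}}

```text
time: 10.68
tool_pos: [0.4964, 0.1074, 0.1963]
ee_rot: [-3.137, -0.001, 1.771]
wrist_force: [0.6, -0.9, -4.7]
width: 0.0546
finger_force: 30.0
```

Call:
{"method": "send_rows", "body": {"rows": [[0,-25,0,0,0,0],[0,-25,0,0,0,0],[0,-25,0,0,0,0],[0,-25,0,0,0,0],[0,-25,0,0,0,0],[0,-25,0,0,0,0],[0,-20,0,0,0,0],[0,-14,0,0,0,0]]}}

```text
time: 11.35
tool_pos: [0.4975, -0.0774, 0.1962]
ee_rot: [-3.137, -0.002, 1.767]
wrist_force: [0.5, 0.6, -5.3]
width: 0.0543
finger_force: 30.0
```

Call:
{"method": "send_rows", "body": {"rows": [[0,0,0,0,0,0],[0,0,0,0,0,0],[0,0,0,0,0,0],[0,0,0,0,0,0]]}}

```text
time: 11.68
tool_pos: [0.4988, -0.0749, 0.1971]
ee_rot: [-3.141, -0.001, 1.77]
wrist_force: [0.8, 0.3, -4.0]
width: 0.0544
finger_force: 30.0
```

Call:
{"method": "send_rows", "body": {"rows": [[1,-3,-20,0,0,0],[0,-3,-20,0,0,0],[0,0,-20,0,0,0],[0,0,-20,0,0,0],[0,0,-20,0,0,0],[0,0,-20,0,0,0],[0,0,-12,0,0,0],[0,0,-6,0,0,0]]}}

```text
time: 12.35
tool_pos: [0.4988, -0.0807, 0.0573]
ee_rot: [-3.138, -0.002, 1.77]
wrist_force: [0.5, 0.2, -4.8]
width: 0.0544
finger_force: 30.0
```

Call:
{"method": "send_rows", "body": {"rows": [[0,0,-4,0,0,0],[0,0,-3,0,0,0],[0,0,0,0,0,0],[0,0,0,0,0,0],[0,0,0,0,0,0]]}}

```text
time: 12.77
tool_pos: [0.501, -0.0822, 0.0536]
ee_rot: [3.14, 0.001, 1.769]
wrist_force: [0.0, -0.0, -4.3]
width: 0.0541
finger_force: 30.0
```

Call:
{"method": "send_rows", "body": {"rows": [[0,0,-3,0,0,0],[0,0,-3,0,0,0],[0,0,-2,0,0,0],[0,0,0,0,0,0],[0,0,0,0,0,0],[0,0,0,0,0,0]]}}

```text
time: 13.27
tool_pos: [0.5002, -0.082, 0.0444]
ee_rot: [-3.142, -0.0, 1.769]
wrist_force: [0.0, -0.4, -4.1]
width: 0.0541
finger_force: 30.0
```

Call:
{"method": "send_rows", "body": {"rows": [[0,0,-1,0,0,0],[0,0,-1,0,0,0],[0,0,0,0,0,0],[0,0,0,0,0,0]]}}

```text
time: 13.6
tool_pos: [0.5007, -0.0821, 0.0433]
ee_rot: [3.14, 0.001, 1.769]
wrist_force: [-0.4, 0.1, 0.7]
width: 0.0546
finger_force: 30.0
```

Contact came near the expected height, so I release and rise.

Call:
{"method": "send_rows", "body": {"rows": [[0,0,-1,0,0,0],[0,0,0,0,0,0],[0,0,0,0,0,0]]}}

```text
time: 13.85
tool_pos: [0.501, -0.0821, 0.0431]
ee_rot: [3.14, 0.001, 1.769]
wrist_force: [-1.8, 1.2, 4.6]
width: 0.0539
finger_force: 30.0
```

Call:
{"method": "send_rows", "body": {"rows": [[0,0,0,0,0,0],[0,0,0,0,0,0],[0,0,0,0,0,0],[0,0,0,0,0,0],[0,0,0,0,0,0]], "grip": 76}}

```text
time: 14.27
tool_pos: [0.5002, -0.0819, 0.0413]
ee_rot: [-3.142, -0.0, 1.769]
wrist_force: [-0.6, 0.9, -0.2]
width: 0.0759
finger_force: 0.0
```

Call:
{"method": "send_rows", "body": {"rows": [[0,0,10,0,0,0],[0,0,20,0,0,0],[0,0,30,0,0,0],[0,0,30,0,0,0],[0,0,30,0,0,0],[0,0,30,0,0,0],[-40,0,10,0,0,0],[-40,0,0,0,0,0]]}}

```text
time: 14.93
tool_pos: [0.4221, -0.0826, 0.2057]
ee_rot: [3.136, 0.003, 1.77]
wrist_force: [-0.0, -1.5, 1.0]
width: 0.0758
finger_force: 0.0
```

Call:
{"method": "send_rows", "body": {"rows": [[-40,0,0,0,0,0],[-30,0,0,0,0,0],[0,0,0,0,0,0],[0,0,0,0,0,0]]}}

```text
time: 15.27
tool_pos: [0.3498, -0.082, 0.2026]
ee_rot: [3.139, 0.002, 1.768]
wrist_force: [0.4, 0.4, 0.2]
width: 0.0762
finger_force: 0.0
```

```bash
python3 - <<'E'
from h import *
import cv2
s=sensors.get_obs();print(s['time'],s['tool_pos'],s['wrist_force'],s['width'],np.abs(s['qvel']).max())
t=optics.snapshot('top')[:,:,::-1][195:345,170:430];c=optics.snapshot('scene')[:,:,::-1][160:340,200:440]
t=cv2.resize(t,(520,300),interpolation=cv2.INTER_CUBIC);c=cv2.resize(c,(400,300),interpolation=cv2.INTER_CUBIC)
cv2.imwrite('pics/f.png',np.vstack([t,np.pad(c,((0,0),(0,120),(0,0)))]))
E
```

```text
15.2667 [ 0.34978187 -0.08199378  0.20261534] [0.41137889 0.42283105 0.22912371] 0.07615034784508977 0.059237398340463536
```

View pics/f.png

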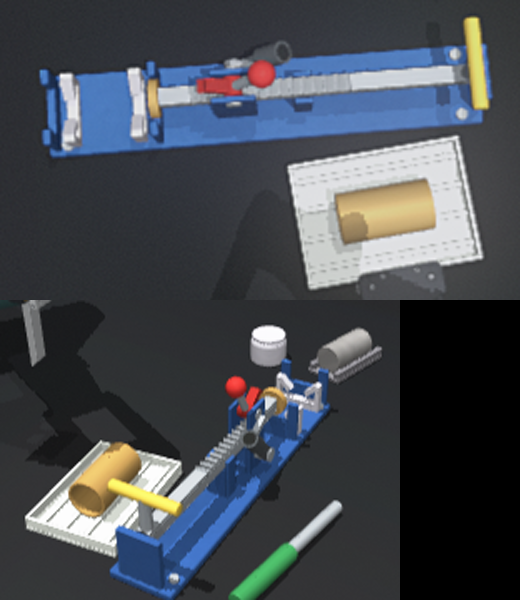

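The tube lies along the ribs at (386,211), in the tray's middle groove. The pawl is over to the rear and the handle is at home.

```bash
python3 -c "
from bench import ticket
print(ticket.close_job())"
```

```text
the job is handed in; nothing more can be done
None
```

The job is handed in at about 15 s on the robot clock: the last picture shows the pawl thrown to the rear, the ram home, and the tube released in the tray's middle groove. The hand-in returned no verdict.

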